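# Inspect a clear casting in the lamp's beam, held by its frosted sides

### The job

Switch the inspection lamp on by pushing its lever fully over, away from you. Then pick the clear casting up off the cork board by the upper half of its two frosted sides, never touching its polished faces or its top, and, keeping it upright, hold it still in the light path about midway between lamp and screen, square to the beam, so that the beam goes in at one polished face and out at the other through the middle of its lower half, touching nothing else. Finish while still holding it there, leave the lamp on, and do not disturb the other things.

Things in the scene. Friction and masses are not known exactly. Their poses are not given: they have to be found in the camera images.
- block: clear casting: see-through square-cornered upright block, 26 (own x) by 40 (own y) by 80 mm tall, about 100 g, standing on the cork board. Origin: centre of its underside; z up. The frosted (milky) sides look along +y and -y, 40 mm apart, 26 mm wide: grip these, closing along y. The polished clear faces look along +x and -x; they and the clear top must not be touched.
- window (a point): centre of the lower half of the clear casting, 20 mm above its underside on its upright axis; same axes as the casting. The beam should pass here.
- board: cork-topped drying board, fixed, 300 (own x) by 130 (own y) by 12 mm thick, flat on the table; origin at the centre of its underside. The casting, the round rod and the dark wood piece stand in a row on it along x, about 90 mm apart in any order.
- light: inspection light, fixed; origin at table height, x pointing away from the robot. Grey base from x -135 to 65, y -170 to 170 mm, 20 mm high. At +y a round lamp (top 143 mm above the table), lens at y = 103 mm; at -y a white screen 100 mm wide (face at y = -120 mm, top 150 mm above the table). The level beam, 20 mm across, runs along y from lens to screen, 110 mm above the table.
- beam_mid (a point): the point of the beam's axis above the light's origin, about midway between lens and screen, 110 mm above the table; x and y axes as the light's (the beam runs along y).
- switch (a joint): lamp lever, rad: 0 = off, leaning 0.5 rad toward the robot (the light's -x); 1.0 = fully on, leaning 0.5 rad the other way (the light's +x). It swings freely with light friction (about 1 N at the tip) and stays where it is left.
- switch_tip (a point): centre of the black 26 mm ball at the end of the lever's 10 mm stem. It moves on a 60 mm radius about a pivot that lies 100 mm before the light's origin (x = -100 mm, y = 0), 42 mm above the table; fully on, it stands at x = -71 mm, 95 mm above the table. Under it is a grey box 70 by 50 mm, top 45 mm above the table.
- rod: bystander: clear round rod standing upright on the cork board, 32 mm across, 70 mm tall; origin at the centre of its underside.
- blank: bystander: dark wood block on the cork board, 36 by 36 by 55 mm tall; origin at the centre of its underside.
- polish: bystander: white bottle with black cap at the table's far side, 60 mm across, 150 mm tall; origin at the centre of its underside.
- jar: bystander: glass jar with a steel lid at the right of the table, 70 mm across, 80 mm tall; origin at the centre of its underside.
- sandblock: bystander: cork sanding block lying at the left of the table, 110 by 60 by 34 mm; origin at the centre of its underside.
- driver: bystander: screwdriver lying at the right of the table, about 200 mm long; origin under its middle.
- tape: bystander: black tape measure at the left of the table, 70 by 35 by 60 mm; origin at the centre of its underside.
Things that resemble listed ones, but are neither listed nor needed, are in the scene too. What is shaped like the block but green is not meant.

How it is judged:
By the outcome, as a careful person would: the job done as asked, in the order asked, and still so for the second after the job is handed in, while the arm keeps its last pose, push and grip.
It also fails if it takes over 54 s, if anything falls off the work surface, if the arm or the gripper's body presses on something with over 40 N, if the wrist force passes 120 N, or if a joint passes its speed limit or range.

### The arm

A 7-joint arm with a two-finger parallel gripper is mounted at the origin on the work surface. World frame = base frame: x ahead of the robot, y to its left, z up, the work surface at z = 0. Lengths are in m, angles in degrees, forces in N, time in s.
With the tool pointing down it reaches from about 0.425 to 0.875 m from the base axis. Payload 4.7 kg.
Tool frame: the origin (TCP) lies midway between the tips of the shut fingers; the grasp point (between the pads) lies 19 mm behind it; z points along the fingers, y is the line along which they close (so a half turn about z gives the same grasp; the last joint's range is limited). The gripper opens to 87 mm and grips with 3 to 60 N. Pads are 19 mm wide; open, the fingers measure 117 mm over their backs; the gripper's body (75 mm by 190 mm) begins 51 mm behind the grasp point.
Start: joints at [75.292, 18.392, -4.016, 83.108, 1.295, 78.541, -3.26], TCP at [0.174, -0.626, 0.183] pointing down, gripper open.
Joint ranges: [-163.93, 163.93], [-17.29, 119.83], [-79.2, 71.16], [3.27, 140.29], [-89.18, 269.18], [5.43, 117.66], [-154.24, 154.24]. Speed limits (degrees/s): [147.25, 147.25, 180, 180, 180, 180, 180].

### API

Orientations are given as [roll, pitch, yaw] about the fixed x, y, z axes, in that order (R = Rz(yaw) Ry(pitch) Rx(roll)).
In Python, from cell import env gives the robot as it stands.
- The arm moves only by the tool step_arm, never from a script. Its argument "moves" is a list of rows, each an object with "dp": the shift along the tool's x, y, z in mm, a list of three; "dr": the turn, a rotation vector about the tool's x, y, z in rad, a list of three; "fingers": the closure, from 0 (fully open) to 1 (shut). In form: [{"dp": [dx, dy, dz], "dr": [ax, ay, az], "fingers": fingers}, ...]. A call has exactly 5 rows; each row shifts and turns the commanded pose from where the row before left it, along the tool's axes as they then stand; what a row does not reach is not made up. A row lasts 1/8 s, in which the tool goes at most 62.5 mm and 10.7 degrees, less where a joint would pass 70% of its speed; a pose out of reach is approached as far as the arm can. A call with a gripper value outside its range is refused whole. The fingers move at their own pace and stop on an object; "squeeze" is the grip in N (left out, the last holds). Time passes only in rows, so rows that do not move let the fingers close, or fill a call up. It gives the time, the measured TCP pose, the force, the opening and the grip force at its end, in the units of the state.
- env.get_obs(): the state, without advancing time (a new reading comes with each control period).
- env.read_camera(name): name is "side" or "top"; returns the picture (420x560x3 uint8, red, green, blue); there is no depth.
- env.camera_model(name): a dict with "fx", "fy", "cx", "cy" (pixels), "R" (3x3) and "t" (3): a world point X has camera coordinates R X + t. Camera axes: x right, y down, z forward; pixel columns grow to the right and rows downward; lengths in m; the calibration is good to about 2 mm. A picture is of the moment at which its call begins. camera_model takes no time and is no camera call.
- env.sign_off(): hands the job in; it is judged then, once.
The state is a dict: "time_s": time; "qpos": joint angles; "joint_velocities": joint speeds; "effort": joint torques, N m; "tool_pos": TCP position; "tool_rot": TCP orientation; "force": force on the tool from outside, world axes, zero at the start; "wrist_torque": the same for the moment, N m; "grip_width": finger opening in m; "grasp_force": force on a finger pad.
Only numpy, scipy, OpenCV 4.12 (cv2) and the standard library are available. Lean on these libraries where they do the work, as an engineer would, in place of code of your own. Each camera call takes 0.05 s, during which the arm holds its last target. There are 200 camera calls.

## Working session

There is one attempt and no reset: what is moved stays moved. The work goes in short steps, Python scripts to look and compute and a tool call to move; the robot and the scene stay as the last step left them, time stands still between calls to the robot, and variables do not carry over. Pictures are saved under pics/ and viewed, at most 10 in all, crops included, and the job is handed in when it is done.

Besides the shell and the picture viewer there is one more tool, called as name([rows], argument=value, ...), one row to a line, values as JSON. step_arm: Moves the arm, as the interface text tells. Its arguments: {"type":"object","properties":{"moves":{"type":"array","items":{"type":"object","properties":{"dp":{"type":"array","items":{"type":"number"}},"dr":{"type":"array","items":{"type":"number"}},"fingers":{"type":"number"}}}},"squeeze":{"type":"number"}},"required":["moves"]}

```bash
mkdir -p pics; python3 - <<'E'
from cell import env
import cv2,numpy as np
for n in("top","side"):
    im=env.read_camera(n); cv2.imwrite(f"pics/{n}0.png",im[:,:,::-1])
    m=env.camera_model(n); print(n,m["fx"],m["fy"],m["cx"],m["cy"]); print(np.round(m["R"],4).tolist(),np.round(m["t"],4).tolist(), -np.array(m["R"]).T@m["t"])
o=env.get_obs();print({k:np.round(v,3).tolist() for k,v in o.items()})
E
```

```text
top 428.2556565784921 428.2556565784921 278.50392364606626 212.71654962494003
[[-0.0193, -0.9998, -0.0038], [-0.9973, 0.0196, -0.0714], [0.0714, 0.0024, -0.9974]] [-0.005, 0.5588, 1.3882] [ 0.45803769 -0.01929157  1.42445923]
side 471.1006502018624 471.1006502018624 275.93331115117377 209.50680386923085
[[-0.6916, -0.7222, -0.0136], [-0.4426, 0.4386, -0.7821], [0.5708, -0.5349, -0.623]] [0.3804, 0.3266, 1.2718] [-0.31828748  0.81171758  1.05296264]
{'time_s': 0.1, 'qpos': [75.292, 18.437, -4.017, 83.168, 1.294, 78.54, -3.258], 'joint_velocities': [-0.005, -0.102, 0.002, -0.055, 0.055, -0.027, 0.084], 'effort': [0.0, -49.257, -0.406, -31.34, -0.064, 0.04, 0.0], 'tool_pos': [0.174, -0.626, 0.182], 'tool_rot': [-179.9, 0.004, 15.52], 'force': [-0.45, 0.278, 1.037], 'wrist_torque': [-0.013, -0.015, 0.011], 'grasp_force': 0.0, 'grip_width': 0.087}
```

View pics/top0.png

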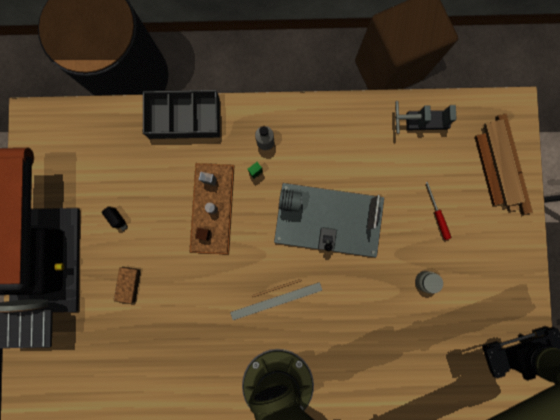

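View pics/side0.png

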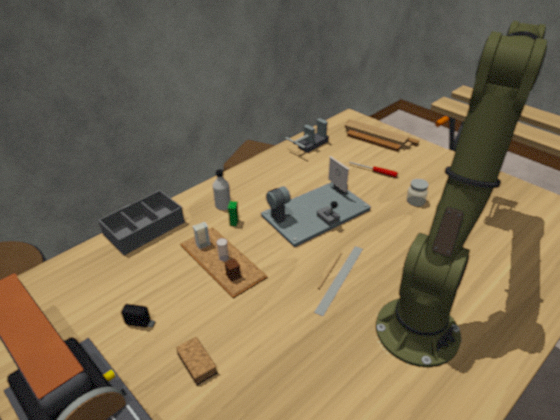

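The top view shows the board (columns 190-233, rows 163-254) with three pieces: a clear square one at (207,179), a round one at (210,208) and a dark one at (203,236). The green decoy is at (255,170). The light base spans (275-383, 185-257), with its lever ball near (328,240). The square-topped clear piece is the block by shape; I'll confirm with one enlarged crop.

```bash
python3 - <<'E'
import cv2,numpy as np
t=cv2.imread("pics/top0.png");s=cv2.imread("pics/side0.png")
def c(im,x,y,w,h,W,H):return cv2.resize(np.clip(im[y:y+h,x:x+w]*1.6,0,255).astype(np.uint8),(W,H),interpolation=cv2.INTER_CUBIC)
a=c(t,185,160,50,50,400,400); b=c(s,180,210,90,90,400,400) 
d=c(t,270,180,120,60+20,400,267)[:200] if 0 else None
cv2.imwrite("pics/c1.png",np.hstack([a,b]))
a=c(t,270,178,120,84,400,280); b=c(s,255,150,120,100,400,333)
cv2.imwrite("pics/c2.png",np.hstack([cv2.copyMakeBorder(a,0,53,0,0,0),b]))
E
```

```text
(no output)
```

View pics/c1.png

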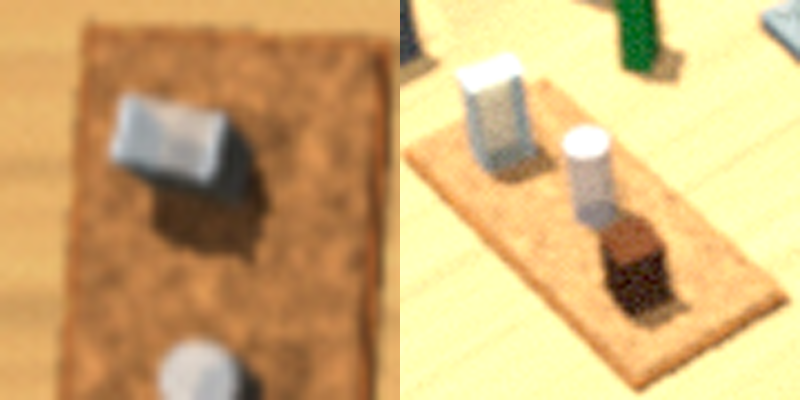

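View pics/c2.png

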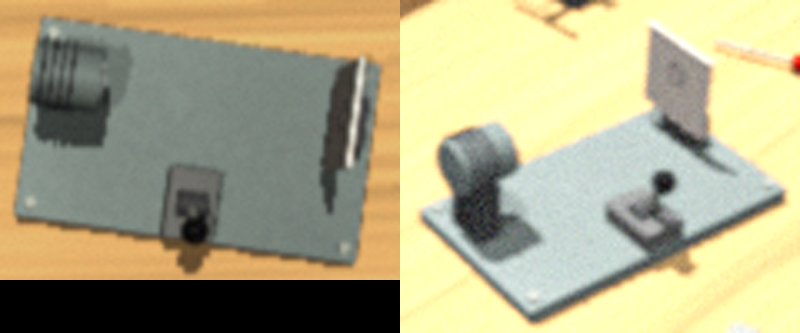

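The first crop confirms it. The target is the square-cornered milky/clear piece at top (207,178) and side (202,235). The other two candidates are ruled out: the piece at (210,208) has a round top, and the one at (255,170) is green. The second crop shows the base's four corners, the screen, the lamp and the black ball (top about (328,247), side about (334,205)), with the lever leaning toward the robot.

```bash
cat > h.py <<'E'
import numpy as np,cv2
from cell import env
def model(n):
    m=env.camera_model(n);K=np.array([[m["fx"],0,m["cx"]],[0,m["fy"],m["cy"]],[0,0,1]])
    return K,np.array(m["R"]),np.array(m["t"])
def ray(n,uv):
    K,R,t=model(n);d=R.T@np.linalg.inv(K)@np.array([*uv,1.]);return -R.T@t,d/np.linalg.norm(d)
def plane(n,uv,z):
    c,d=ray(n,uv);return c+d*(z-c[2])/d[2]
def tri(a,b):
    P=[];
    for n in("top","side"):
        K,R,t=model(n);P.append(K@np.c_[R,t])
    X=cv2.triangulatePoints(P[0],P[1],np.array(a,float).reshape(2,1),np.array(b,float).reshape(2,1)).ravel();X=X[:3]/X[3]
    e=[]
    for p,u in zip(P,(a,b)):
        q=p@np.r_[X,1];e.append(np.round(q[:2]/q[2]-u,1))
    return X,e
def proj(n,X):
    K,R,t=model(n);q=K@(R@np.array(X,float)+t);return q[:2]/q[2]
def blobs(mask,box,k=3):
    x,y,w,h=box;m=np.zeros_like(mask);m[y:y+h,x:x+w]=mask[y:y+h,x:x+w]
    c,_=cv2.findContours(m,cv2.RETR_EXTERNAL,cv2.CHAIN_APPROX_NONE)
    return sorted(c,key=cv2.contourArea)[::-1][:k]
E
python3 - <<'E'
from h import *
t=cv2.imread("pics/top0.png");s=cv2.imread("pics/side0.png")
ht,hs=[cv2.cvtColor(i,cv2.COLOR_BGR2HSV) for i in(t,s)]
# ball
bt=cv2.inRange(t,(0,0,0),(30,30,30));bs=cv2.inRange(s,(0,0,0),(40,40,40))
for n,m,b in(("top",bt,(318,235,20,22)),("side",bs,(326,198,16,14))):
    for c in blobs(m,b):print(n,cv2.contourArea(c),np.round(cv2.minEnclosingCircle(c),1) if 0 else cv2.minEnclosingCircle(c))
# base: bluish grey (b>r)
for n,im,b in(("top",t,(268,178,122,84)),("side",s,(255,175,120,72))):
    m=((im[:,:,0].astype(int)-im[:,:,2]>-3)*255).astype(np.uint8)
    m=cv2.morphologyEx(m,cv2.MORPH_CLOSE,np.ones((5,5)))
    c=blobs(m,b,1)[0];q=cv2.approxPolyDP(cv2.convexHull(c),4,True);print(n,cv2.contourArea(c),q.reshape(-1,2).tolist())
    if n=="top":
        r=cv2.minAreaRect(c);P=np.array([plane("top",p,.02) for p in cv2.boxPoints(r)]);print(np.round(P,4).tolist())
# block gray values
print("V");print(t[168:192:1,196:222].max(2))
print("sat");print(ht[168:192,196:222,1])
E
```

```text
top 41.5 ((328.5, 245.5), 5.147915363311768)
top 0.0 ((324.0, 241.0), 9.999999747378752e-05)
side 11.5 ((334.0, 205.0), 2.2361679077148438)
top 5501.0 [[283, 184], [382, 198], [375, 256], [276, 242]]
[[0.4638, 0.001, 0.02], [0.6552, -0.03, 0.02], [0.6005, -0.3632, 0.02], [0.4102, -0.3291, 0.02]]
side 3662.5 [[369, 207], [295, 245], [262, 215], [273, 190], [331, 183]]
V
[[105 109 108 111 109 110 114 116 119 123 117 111 112 114 112 114 120 121
  120 130 130 125 120 114 109 110]
 [101 105 106 110 111 114 114 115 114 114 113 112 115 117 111 112 117 120
  119 122 123 121 121 120 111 108]
 [103 102 104 107 116 118 114 112 106 100 106 113 115 118 117 111 118 127
  125 122 119 117 117 116 111 109]
 [103 102  99 106 119 123 115 108 102  96 105 114 118 120 123 116 120 127
  125 123 124 122 113 112 107 109]
 [106 104 103 112 127 119 115 117 113 108 113 125 125 125 124 114 115 119
  116 122 128 128 114 110 111 114]
 [109 107 110 122 129 117 108 117 123 127 130 131 127 121 115 106 103  99
  103 107 114 122 110 108 114 114]
 [114 112 113 123 131 116 105 106 120 132 134 131 125 124 121 119 109  86

[... 3809 characters left out ...]
34 128 106
   91 121 152 172 163 161 159 158]
 [158 156 158 158 159 159 159 158 165 168 163 158 159 159 157 154 155 143
  141 146 161 164 160 168 159 158]
 [156 159 159 159 160 161 157 158 163 168 159 167 151 154 158 164 158 162
  165 160 175 162 161 155 157 155]
 [157 154 157 157 158 158 158 158 162 168 151 158 168 167 153 164 158 157
  162 156 157 154 158 157 156 156]
 [161 156 156 159 159 161 155 159 160 163 153 159 155 156 165 164 159 156
  152 162 153 156 156 156 156 156]
 [157 159 157 160 160 161 161 156 157 162 158 158 160 162 154 158 161 155
  162 152 158 161 157 160 162 157]
 [157 158 157 157 156 154 155 156 157 162 158 159 161 158 158 161 164 162
  157 164 159 158 158 160 157 155]]
```

```bash
python3 - <<'E'
from h import *
t=cv2.imread("pics/top0.png");s=cv2.imread("pics/side0.png")
hs=cv2.cvtColor(s,cv2.COLOR_BGR2HSV)
print("ball",tri((328.5,245.5),(334,205)))
# block in side view
print(s[218:256:1,192:218].max(2)[:36]);print(hs[218:256,192:218,1][:36])
# upsampled top contours
U=8
def up(m,b):
    x,y,w,h=b;return cv2.resize(m[y:y+h,x:x+w],None,fx=U,fy=U,interpolation=cv2.INTER_CUBIC)
ht=cv2.cvtColor(t,cv2.COLOR_BGR2HSV)
b=(190,164,34,30);S=up(ht[:,:,1],b);V=up(t.max(2),b)
m=((S<95)&(V>78)).astype(np.uint8)*255
c=max(cv2.findContours(m,0,cv2.CHAIN_APPROX_NONE)[0],key=cv2.contourArea)
r=cv2.minAreaRect(c);q=(cv2.boxPoints(r)+.5)/U-.5+np.array(b[:2]);print("toprect",r[1][0]/U,r[1][1]/U,q.tolist())
P=np.array([plane("top",p,.092) for p in q]);print(np.round(P,4).tolist(),P.mean(0))
e=[P[(i+1)%4]-P[i] for i in range(4)];print([ (round(float(np.linalg.norm(v)),4),round(float(np.degrees(np.arctan2(v[1],v[0]))),1)) for v in e])
b=(268,176,124,90);d=t[:,:,0].astype(np.float32)-t[:,:,2];D=up(d,b)
m=(D>-12).astype(np.uint8)*255;m=cv2.morphologyEx(m,cv2.MORPH_OPEN,np.ones((25,25)))
c=max(cv2.findContours(m,0,cv2.CHAIN_APPROX_NONE)[0],key=cv2.contourArea)
r=cv2.minAreaRect(c);q=(cv2.boxPoints(r)+.5)/U-.5+np.array(b[:2])
P=np.array([plane("top",p,.02) for p in q]);print("base",q.tolist(),P.mean(0))
e=[P[(i+1)%4]-P[i] for i in range(4)];print([ (round(float(np.linalg.norm(v)),4),round(float(np.degrees(np.arctan2(v[1],v[0]))),1)) for v in e])
E
```

```text
ball (array([ 0.4479673 , -0.16999503,  0.08785583]), [array([0.1, 0.2]), array([-0.2,  0. ])])
[[184 183 186 185 186 188 184 184 183 187 186 187 190 189 190 192 188 189
  191 193 196 191 195 194 193 196]
 [187 186 184 185 184 185 186 189 186 187 188 190 189 188 187 189 189 193
  193 194 195 196 193 195 195 199]
 [182 182 185 185 185 186 187 187 188 188 191 192 189 188 188 187 194 192
  193 194 193 193 197 196 198 200]
 [184 183 185 187 186 185 189 192 187 187 187 187 185 191 194 195 192 194
  194 193 194 196 197 200 200 200]
 [186 187 186 186 188 189 189 190 189 189 188 185 189 191 194 194 194 194
  191 196 197 197 200 201 199 199]
 [187 186 190 187 191 190 190 187 187 185 186 185 181 187 192 195 195 195
  198 198 199 199 201 199 198 198]
 [188 186 191 190 188 188 187 186 189 188 185 182 182 183 193 195 198 199
  200 201 201 200 199 197 199 198]
 [189 192 191 187 186 186 186 187 189 188 190 184 177 177 181 191 199 200
  202 201 200 197 198 196 195 197]
 [186 189 186 187 187 187 187 189 189 189 190 183 174 165 163 175 194 200
  201 198 195 193 196 195 194 196]
 [178 172 179 187 189 1
[... 6836 characters left out ...]
130 122]]
toprect 14.106860160827637 9.461456298828125 [[197.62449836730957, 180.09439277648926], [199.50126838684082, 170.82094287872314], [213.32781600952148, 173.61917304992676], [211.45104598999023, 182.8926239013672]]
[[0.661, 0.2358, 0.092], [0.6903, 0.2297, 0.092], [0.6806, 0.1863, 0.092], [0.6513, 0.1924, 0.092]] [0.6708178 0.2110531 0.092    ]
[(0.0299, -11.7), (0.0445, -102.7), (0.0299, 168.1), (0.0444, 77.4)]
base [[273.38569259643555, 242.43724060058594], [281.8457717895508, 182.87830257415771], [384.1828918457031, 197.41482543945312], [375.72281646728516, 256.97376251220703]] [ 0.53216144 -0.18022989  0.02      ]
[(0.1983, -9.2), (0.3404, -99.3), (0.1976, 169.9), (0.3371, 80.8)]
```

```bash
python3 - <<'E'
from h import *
a=np.radians(-12);R=np.array([[np.cos(a),-np.sin(a)],[np.sin(a),np.cos(a)]])
for z in(.092,.012):
  for s in((1,1),(1,-1),(-1,-1),(-1,1)):
    p=np.array([.6708,.2110])+R@(np.array(s)*[.013,.02]);print(z,s,*[np.round(proj(n,[*p,z]),1) for n in("top","side")])
L=np.array([.5667,-.1859]);a=np.radians(-9.4);R=np.array([[np.cos(a),-np.sin(a)],[np.sin(a),np.cos(a)]])
for nm,x,y,z in(("ball",-.1288,0,.0947),("scr+",.05,-.12,.15),("scr-",-.05,-.12,.15),("base1",-.135,-.17,.02),("base2",-.135,.17,.02),("base3",.065,.17,.02)):
    p=L+R@[x,y];print(nm,np.round(p,4),*[np.round(proj(n,[*p,z]),1) for n in("top","side")])
# side base corner & block top far corner triangulation
print(tri((199.9,171.3),(203.6,221.6)),tri((198.6,180),(192.3,226)))
E
```

```text
0.092 (1, 1) [200.1 171.6] [193.2 225.4]
0.092 (1, -1) [212.6 174. ] [204.7 221. ]
0.092 (-1, -1) [210.9 182.1] [208.2 225.5]
0.092 (-1, 1) [198.4 179.7] [196.6 230. ]
0.012 (1, 1) [204.6 175.7] [196.2 244.1]
0.012 (1, -1) [216.3 177.9] [207.3 239.7]
0.012 (-1, -1) [214.8 185.5] [210.8 244.2]
0.012 (-1, 1) [203.  183.3] [199.5 248.7]
ball [ 0.4396 -0.1649] [327.3 248.4] [334.9 205.1]
scr+ [ 0.5964 -0.3125] [377.3 195.1] [329.5 155.9]
scr- [ 0.4978 -0.2961] [373.  228.2] [348.  168.6]
base1 [ 0.4057 -0.3316] [376.2 257.6] [371.7 205.5]
base2 [0.4613 0.0039] [273.  242.5] [294.  243.1]
base3 [ 0.6586 -0.0288] [281.8 182.5] [260.4 211.5]
(array([0.67358365, 0.21256733, 0.11060203]), [array([4. , 3.7]), array([-4.5, -0.8])]) (array([0.66498046, 0.2364423 , 0.10714675]), [array([-2.1, -1.9]), array([2.3, 0.4])])
```

Measurements, world frame:
- **Light:** origin at about (0.567, -0.186), yaw -9.4°.
- **Block:** centre (0.670, 0.211), yaw about -12°, top at about 0.092. The two views agree within about 2 mm.

First I'll go behind the lever with the fingers shut.

step_arm([
  {"dp": [35,-39,0],"dr": [0,0,0],"fingers": 1},
  {"dp": [35,-39,0],"dr": [0,0,0],"fingers": 1},
  {"dp": [35,-39,0],"dr": [0,0,0],"fingers": 1},
  {"dp": [35,-39,0],"dr": [0,0,0],"fingers": 1},
  {"dp": [35,-39,0],"dr": [0,0,0],"fingers": 1},
], squeeze=20)

```text
time_s: 0.72
tool_pos: [0.2908, -0.3898, 0.1828]
tool_rot: [-180.0, 0.0, 15.5]
force: [0.4, 0.2, -0.0]
grip_width: 0.0448
grasp_force: 0.0
```

step_arm([
  {"dp": [0,0,0],"dr": [0,0,-0.16],"fingers": 1},
  {"dp": [0,0,0],"dr": [0,0,-0.16],"fingers": 1},
  {"dp": [0,0,0],"dr": [0,0,-0.16],"fingers": 1},
  {"dp": [0,0,0],"dr": [0,0,-0.16],"fingers": 1},
  {"dp": [0,0,0],"dr": [0,0,-0.16],"fingers": 1},
])

```text
time_s: 1.35
tool_pos: [0.2901, -0.3913, 0.1827]
tool_rot: [-180.0, -0.0, 61.7]
force: [0.4, 0.3, 0.2]
grip_width: 0.0016
grasp_force: 0.0
```

step_arm([
  {"dp": [0,0,0],"dr": [0,0,-0.165],"fingers": 1},
  {"dp": [0,0,0],"dr": [0,0,-0.165],"fingers": 1},
  {"dp": [50,15,0],"dr": [0,0,0],"fingers": 1},
  {"dp": [50,15,0],"dr": [0,0,0],"fingers": 1},
  {"dp": [50,15,0],"dr": [0,0,0],"fingers": 1},
])

```text
time_s: 1.98
tool_pos: [0.3604, -0.2498, 0.1829]
tool_rot: [-180.0, -0.0, 80.2]
force: [0.7, 0.8, 0.7]
grip_width: 0.0007
grasp_force: 0.0
```

step_arm([
  {"dp": [50,15,0],"dr": [0,0,0],"fingers": 1},
  {"dp": [48,15,0],"dr": [0,0,0],"fingers": 1},
  {"dp": [0,0,0],"dr": [0,0,0],"fingers": 1},
  {"dp": [0,0,0],"dr": [0,0,0],"fingers": 1},
  {"dp": [0,0,0],"dr": [0,0,0],"fingers": 1},
])

```text
time_s: 2.6
tool_pos: [0.4055, -0.1612, 0.1829]
tool_rot: [-180.0, 0.0, 80.1]
force: [0.6, -0.0, 0.9]
grip_width: 0.0001
grasp_force: 0.0
```

```bash
python3 - <<'E'
from h import *
o=env.get_obs();p=o["tool_pos"];print(np.round(p,4),o["tool_rot"],o["qpos"])
L=np.array([.5667,-.1859]);a=np.radians(-9.4);R=np.array([[np.cos(a),-np.sin(a)],[np.sin(a),np.cos(a)]])
print("in light",R.T@(np.array(p[:2])-L))
t=env.read_camera("top")[:,:,::-1];s=env.read_camera("side")[:,:,::-1]
f=lambda im,x,y:cv2.resize(im[y:y+90,x:x+100],(400,360),interpolation=cv2.INTER_CUBIC)
cv2.imwrite("pics/p1.png",np.clip(np.hstack([f(t,275,180),f(s,290,140)])*1.5,0,255).astype(np.uint8))
E
```

```text
[ 0.4055 -0.1612  0.1829] [-1.79969593e+02  1.77369433e-03  8.01163340e+01] [ 50.48185613  -7.59320709 -29.34878885 110.51491472  -3.81631313
  76.17207733  12.37980109]
in light [-0.16312156 -0.00191792]
```

View pics/p1.png

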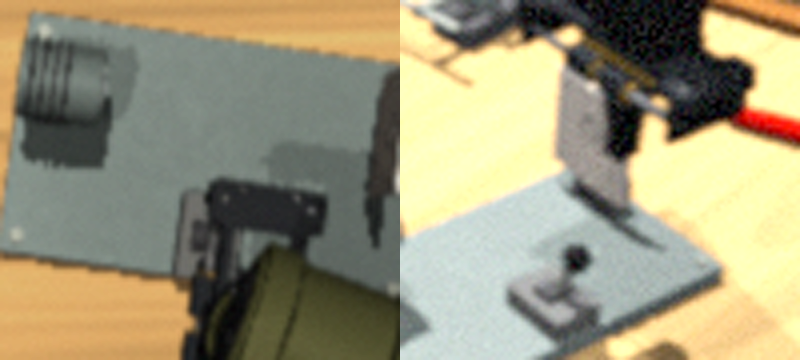

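The pictures show the shut fingers above and behind the ball (ball at side crop (575,257), finger tips at (625,145)), clear of the screen. Descending now, then pushing.

step_arm([
  {"dp": [2,0,33],"dr": [0,0,0],"fingers": 1},
  {"dp": [0,0,33],"dr": [0,0,0],"fingers": 1},
  {"dp": [0,0,31],"dr": [0,0,0],"fingers": 1},
  {"dp": [0,0,0],"dr": [0,0,0],"fingers": 1},
  {"dp": [0,0,0],"dr": [0,0,0],"fingers": 1},
])

```text
time_s: 3.32
tool_pos: [0.4072, -0.1585, 0.0872]
tool_rot: [179.9, 0.0, 80.2]
force: [1.4, 0.3, -0.1]
grip_width: 0.0009
grasp_force: 0.0
```

step_arm([
  {"dp": [0,8,0],"dr": [0,0,0],"fingers": 1},
  {"dp": [0,8,0],"dr": [0,0,0],"fingers": 1},
  {"dp": [0,8,0],"dr": [0,0,0],"fingers": 1},
  {"dp": [0,8,0],"dr": [0,0,0],"fingers": 1},
  {"dp": [0,8,0],"dr": [0,0,0],"fingers": 1},
])

```text
time_s: 3.95
tool_pos: [0.4466, -0.1647, 0.0861]
tool_rot: [-180.0, -0.0, 80.3]
force: [0.5, 0.1, 0.6]
grip_width: 0.0009
grasp_force: 0.0
```

step_arm([
  {"dp": [0,5,0],"dr": [0,0,0],"fingers": 1},
  {"dp": [0,5,0],"dr": [0,0,0],"fingers": 1},
  {"dp": [0,5,0],"dr": [0,0,0],"fingers": 1},
  {"dp": [0,0,0],"dr": [0,0,0],"fingers": 1},
  {"dp": [0,0,0],"dr": [0,0,0],"fingers": 1},
])

```text
time_s: 4.58
tool_pos: [0.4605, -0.1672, 0.0861]
tool_rot: [-180.0, 0.0, 80.3]
force: [0.0, 0.2, -0.0]
grip_width: 0.0007
grasp_force: 0.0
```

step_arm([
  {"dp": [0,3,0],"dr": [0,0,0],"fingers": 1},
  {"dp": [0,3,0],"dr": [0,0,0],"fingers": 1},
  {"dp": [0,3,0],"dr": [0,0,0],"fingers": 1},
  {"dp": [0,0,0],"dr": [0,0,0],"fingers": 1},
  {"dp": [0,0,0],"dr": [0,0,0],"fingers": 1},
])

```text
time_s: 5.2
tool_pos: [0.4695, -0.1687, 0.0861]
tool_rot: [-180.0, 0.0, 80.3]
force: [-0.6, 0.4, -0.1]
grip_width: 0.0004
grasp_force: 0.0
```

step_arm([
  {"dp": [0,1.5,0],"dr": [0,0,0],"fingers": 1},
  {"dp": [0,1.5,0],"dr": [0,0,0],"fingers": 1},
  {"dp": [0,1,0],"dr": [0,0,0],"fingers": 1},
  {"dp": [0,0,0],"dr": [0,0,0],"fingers": 1},
  {"dp": [0,0,0],"dr": [0,0,0],"fingers": 1},
])

```text
time_s: 5.82
tool_pos: [0.4735, -0.1694, 0.0861]
tool_rot: [-180.0, 0.0, 80.3]
force: [-0.7, 0.3, 0.9]
grip_width: 0.0005
grasp_force: 0.0
```

```bash
python3 - <<'E'
from h import *
t=env.read_camera("top")[:,:,::-1];s=env.read_camera("side")[:,:,::-1]
f=lambda im,x,y:cv2.resize(im[y:y+90,x:x+100],(400,360),interpolation=cv2.INTER_CUBIC)
cv2.imwrite("pics/p2.png",np.clip(np.hstack([f(t,275,180),f(s,280,140)])*1.5,0,255).astype(np.uint8))
E
```

```text
(no output)
```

View pics/p2.png

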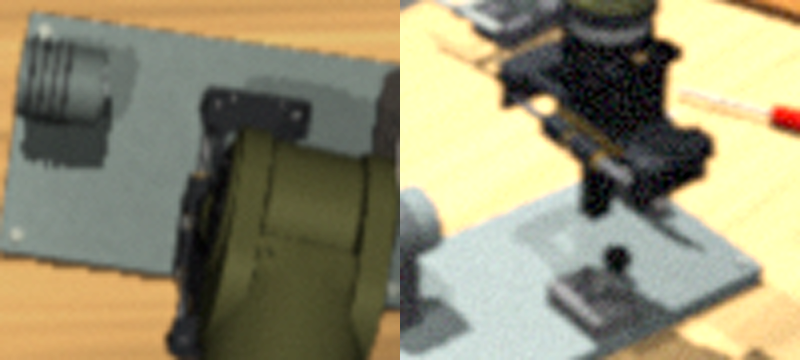

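```bash
python3 - <<'E'
from h import *
for p in((.4735,-.1694,.086),(.4735,-.1694,.106),(.5667-.0713*.987,-.1859+.0713*.163,.0947),(.4396,-.1649,.0947)):print(p,proj("side",p),proj("top",p))
for z in(.0947,.1):print(plane("side",(334,204.8),z),plane("top",(328.5,246.5),z))
E
```

```text
(0.4735, -0.1694, 0.086) [327.87897932 202.18667115] [328.16235145 237.4502248 ]
(0.4735, -0.1694, 0.106) [328.21036538 197.42480336] [328.89035721 237.36075219]
(0.49632689999999996, -0.17427810000000002, 0.0947) [323.874919   196.58759888] [329.84521434 230.01370142]
(0.4396, -0.1649, 0.0947) [334.88279032 205.14722693] [327.3245823  248.41441736]
[ 0.44285952 -0.16425288  0.0947    ] [ 0.44543134 -0.16869682  0.0947    ]
[ 0.43864973 -0.15885494  0.1       ] [ 0.44548158 -0.16810134  0.1       ]
```

```bash
python3 - <<'E'
from h import *
s0=cv2.imread("pics/side0.png");s=env.read_camera("side")[:,:,::-1];cv2.imwrite("pics/side1.png",s);cv2.imwrite("pics/top1.png",env.read_camera("top")[:,:,::-1])
f=lambda im:cv2.resize(np.clip(im[172:227,310:360]*1.8,0,255).astype(np.uint8),(400,440),interpolation=cv2.INTER_CUBIC)
cv2.imwrite("pics/p3.png",np.hstack([f(s0),f(s)]))
print(proj("side",(.4055,-.1612,.183)))
E
```

```text
[344.23041088 188.20909158]
```

View pics/p3.png

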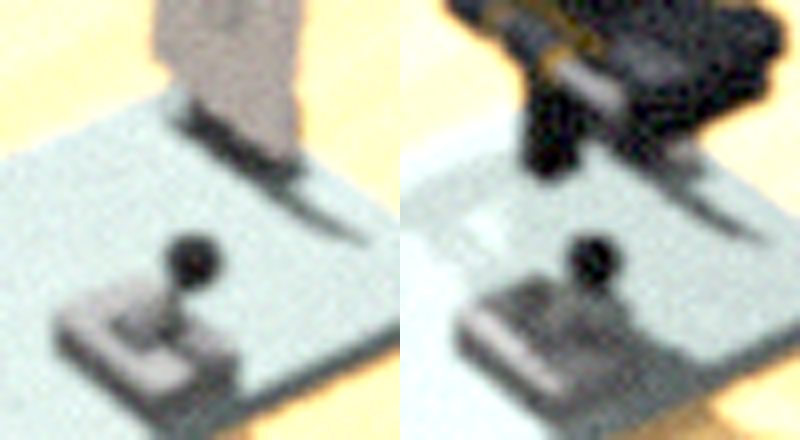

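The ball has not moved (still at side (334,205)). The visible finger tip is at about (329,194), while the reported TCP projects to (328,202), so the real tip looks offset from the reported one. I'll check this against the start pictures with a crop and overlay.

```bash
python3 - <<'E'
from h import *
t=cv2.imread("pics/top0.png")
a=np.radians(15.52);ty=np.array([np.sin(a),-np.cos(a),0]);c=np.array([.174,-.626,.182])
S=8;x0,y0=470,320
im=cv2.resize(np.clip(t[y0:y0+70,x0:x0+50+40]*2.2,0,255).astype(np.uint8),(720,560),interpolation=cv2.INTER_CUBIC)
for k,col in((0,(0,0,255)),(.0435,(0,255,0)),(-.0435,(255,0,0))):
  for dz,r in((0,4),(.04,8)):
    u=proj("top",c+ty*k+[0,0,dz]);print(k,dz,u);q=((u+.5-[x0,y0])*S).astype(int);cv2.circle(im,tuple(map(int,q)),r,col,2)
cv2.imwrite("pics/p4.png",im)
print(proj("side",c),[plane("side",(328.7,194.5),z) for z in(.086,.124)])
o=env.get_obs();print(o["tool_pos"],o["qpos"])
E
```

```text
0 0 [495.46715978 339.36105582]
0 0.04 [502.76228576 342.61382368]
0.0435 0 [509.9893607  334.91669993]
0.0435 0.04 [517.77167468 338.01697378]
-0.0435 0 [480.92754739 343.81074029]
-0.0435 0.04 [487.73429119 347.21637184]
[485.86681531 160.01449011] [array([ 0.50002375, -0.20381254,  0.086     ]), array([ 0.4678655 , -0.16390392,  0.124     ])]
[ 0.47350505 -0.16944525  0.08613311] [ 47.33260698   6.66474876 -32.31617301 109.71033518   3.94307807
  64.70361866   3.76436193]
```

View pics/p4.png

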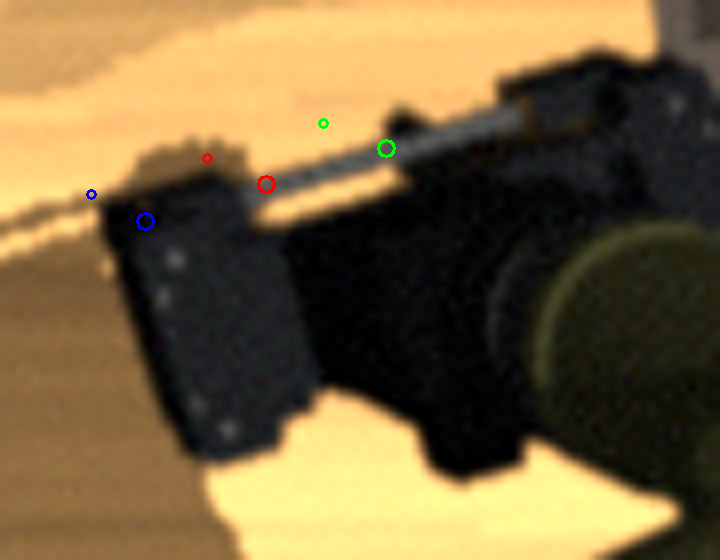

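The overlay agrees with the side view: the true finger tip sits about 32 mm short of (above) the reported TCP. The side ray meets the tool axis at z ≈ 0.118 while the state reports 0.086, so the fingers passed over the ball. I'll go back, lower by that offset and push again, correcting for it from here on.

step_arm([
  {"dp": [0,0,-10],"dr": [0,0,0],"fingers": 1},
  {"dp": [0,-24,0],"dr": [0,0,0],"fingers": 1},
  {"dp": [0,-24,0],"dr": [0,0,0],"fingers": 1},
  {"dp": [0,-20,0],"dr": [0,0,0],"fingers": 1},
  {"dp": [0,0,10],"dr": [0,0,0],"fingers": 1},
])

```text
time_s: 6.65
tool_pos: [0.4066, -0.1586, 0.0871]
tool_rot: [179.9, 0.1, 80.2]
force: [0.0, -0.2, -0.8]
grip_width: 0.0008
grasp_force: 0.0
```

step_arm([
  {"dp": [0,0,10],"dr": [0,0,0],"fingers": 1},
  {"dp": [0,0,10],"dr": [0,0,0],"fingers": 1},
  {"dp": [0,0,10],"dr": [0,0,0],"fingers": 1},
  {"dp": [0,0,0],"dr": [0,0,0],"fingers": 1},
  {"dp": [0,0,0],"dr": [0,0,0],"fingers": 1},
])

```text
time_s: 7.28
tool_pos: [0.4068, -0.1579, 0.0562]
tool_rot: [180.0, -0.0, 80.3]
force: [-0.2, 0.1, -0.3]
grip_width: 0.0005
grasp_force: 0.0
```

step_arm([
  {"dp": [0,5,0],"dr": [0,0,0],"fingers": 1},
  {"dp": [0,5,0],"dr": [0,0,0],"fingers": 1},
  {"dp": [0,5,0],"dr": [0,0,0],"fingers": 1},
  {"dp": [0,5,0],"dr": [0,0,0],"fingers": 1},
  {"dp": [0,5,0],"dr": [0,0,0],"fingers": 1},
])

```text
time_s: 7.9
tool_pos: [0.431, -0.1621, 0.056]
tool_rot: [-179.9, 0.0, 80.3]
force: [-2.2, 1.1, 2.2]
grip_width: 0.0005
grasp_force: 1.0
```

```bash
python3 - <<'E'
from h import *
s=env.read_camera("side")[:,:,::-1]
print(env.get_obs()["tool_pos"])
m=cv2.inRange(s,(0,0,0),(40,40,40))
for c in blobs(m,(312,185,30,28)):print(cv2.contourArea(c),cv2.minEnclosingCircle(c),cv2.boundingRect(c))
cv2.imwrite("pics/side2.png",s)
E
```

```text
[ 0.43185839 -0.16225793  0.05611252]
80.0 ((334.5, 198.5), 8.860122680664062) (330, 190, 11, 18)
14.0 ((338.0, 187.0), 3.6056511402130127) (335, 185, 7, 5)
4.5 ((325.5, 186.5), 1.581238865852356) (324, 185, 4, 4)
```

Contact with the ball is felt now (about 2 N). Continuing the push.

step_arm([
  {"dp": [0,5,0],"dr": [0,0,0],"fingers": 1},
  {"dp": [0,5,0],"dr": [0,0,0],"fingers": 1},
  {"dp": [0,5,0],"dr": [0,0,0],"fingers": 1},
  {"dp": [0,5,0],"dr": [0,0,0],"fingers": 1},
  {"dp": [0,5,0],"dr": [0,0,0],"fingers": 1},
])

```text
time_s: 8.57
tool_pos: [0.4563, -0.1665, 0.0562]
tool_rot: [180.0, 0.0, 80.3]
force: [-1.1, -0.5, 1.3]
grip_width: 0.0006
grasp_force: 0.6
```

step_arm([
  {"dp": [0,3,0],"dr": [0,0,0],"fingers": 1},
  {"dp": [0,3,0],"dr": [0,0,0],"fingers": 1},
  {"dp": [0,3,0],"dr": [0,0,0],"fingers": 1},
  {"dp": [0,0,0],"dr": [0,0,0],"fingers": 1},
  {"dp": [0,0,0],"dr": [0,0,0],"fingers": 1},
])

```text
time_s: 9.2
tool_pos: [0.4649, -0.168, 0.0562]
tool_rot: [180.0, 0.0, 80.3]
force: [-0.2, -1.0, -0.1]
grip_width: 0.0007
grasp_force: 0.0
```

```bash
python3 - <<'E'
from h import *
s=env.read_camera("side")[:,:,::-1]
o=env.get_obs();print(o["tool_pos"],o["force"],o["time_s"])
m=cv2.inRange(s,(0,0,0),(40,40,40))
for c in blobs(m,(312,185,30,28)):print(cv2.contourArea(c),cv2.minEnclosingCircle(c),cv2.boundingRect(c))
cv2.imwrite("pics/side3.png",s)
# screen brightness before/now
s0=cv2.imread("pics/side0.png");print(s0[150:185,325:350].mean((0,1)),s[150:185,325:350].mean((0,1)),s0[150:185,325:350].max(2).max(),s[150:185,325:350].max(2).max())
E
```

```text
[ 0.46487146 -0.16799597  0.05622517] [-0.42874434  1.28442206 -0.49521558] 9.25
72.0 ((327.9230651855469, 193.76922607421875), 8.301033020019531) (323, 186, 11, 17)
18.5 ((338.0, 193.5), 6.265082359313965) (335, 188, 7, 12)
2.0 ((337.0, 185.0), 2.0000998973846436) (335, 185, 5, 2)
[106.07314286 133.13485714 150.10628571] [31.15771429 37.35771429 40.66057143] 204 218
```

step_arm([
  {"dp": [0,2,0],"dr": [0,0,0],"fingers": 1},
  {"dp": [0,2,0],"dr": [0,0,0],"fingers": 1},
  {"dp": [0,2,0],"dr": [0,0,0],"fingers": 1},
  {"dp": [0,0,0],"dr": [0,0,0],"fingers": 1},
  {"dp": [0,0,0],"dr": [0,0,0],"fingers": 1},
])

```text
time_s: 9.88
tool_pos: [0.4707, -0.1689, 0.0561]
tool_rot: [180.0, 0.0, 80.3]
force: [-0.5, -0.0, -0.4]
grip_width: 0.0008
grasp_force: 0.4
```

step_arm([
  {"dp": [0,1,0],"dr": [0,0,0],"fingers": 1},
  {"dp": [0,1,0],"dr": [0,0,0],"fingers": 1},
  {"dp": [0,1,0],"dr": [0,0,0],"fingers": 1},
  {"dp": [0,0,0],"dr": [0,0,0],"fingers": 1},
  {"dp": [0,0,0],"dr": [0,0,0],"fingers": 1},
])

```text
time_s: 10.5
tool_pos: [0.4737, -0.1695, 0.0562]
tool_rot: [180.0, 0.0, 80.3]
force: [-0.5, 0.5, -0.1]
grip_width: 0.0005
grasp_force: 0.4
```

step_arm([
  {"dp": [0,1,0],"dr": [0,0,0],"fingers": 1},
  {"dp": [0,1,0],"dr": [0,0,0],"fingers": 1},
  {"dp": [0,1,0],"dr": [0,0,0],"fingers": 1},
  {"dp": [0,0,0],"dr": [0,0,0],"fingers": 1},
  {"dp": [0,0,0],"dr": [0,0,0],"fingers": 1},
])

```text
time_s: 11.12
tool_pos: [0.4764, -0.1699, 0.0561]
tool_rot: [-180.0, 0.0, 80.3]
force: [-2.0, 0.1, -0.1]
grip_width: 0.0002
grasp_force: 0.7
```

step_arm([
  {"dp": [0,1,0],"dr": [0,0,0],"fingers": 1},
  {"dp": [0,1,0],"dr": [0,0,0],"fingers": 1},
  {"dp": [0,0,0],"dr": [0,0,0],"fingers": 1},
  {"dp": [0,0,0],"dr": [0,0,0],"fingers": 1},
  {"dp": [0,0,0],"dr": [0,0,0],"fingers": 1},
])

```text
time_s: 11.75
tool_pos: [0.4767, -0.17, 0.0558]
tool_rot: [-179.8, 0.0, 80.3]
force: [-6.3, 1.6, 3.9]
grip_width: 0.0004
grasp_force: 3.4
```

```bash
python3 - <<'E'
from h import *
s=env.read_camera("side")[:,:,::-1]
o=env.get_obs();print(o["tool_pos"],o["force"],o["time_s"])
cv2.imwrite("pics/side4.png",s);t=env.read_camera("top")[:,:,::-1]
f=lambda im,x,y:cv2.resize(np.clip(im[y:y+60,x:x+60]*1.8,0,255).astype(np.uint8),(400,400),interpolation=cv2.INTER_CUBIC)
cv2.imwrite("pics/p5.png",np.hstack([f(s,295,155),f(t,325,190)]))
E
```

```text
[ 0.47665931 -0.1699941   0.0558356 ] [-6.79450276  1.92087168  2.78394248] 11.8
```

The lever hit its stop: the pose stalled and the force rose to about 7 N. Backing off and up.

step_arm([
  {"dp": [0,-10,0],"dr": [0,0,0],"fingers": 1},
  {"dp": [0,-15,0],"dr": [0,0,0],"fingers": 1},
  {"dp": [0,0,-40],"dr": [0,0,0],"fingers": 1},
  {"dp": [0,0,-50],"dr": [0,0,0],"fingers": 0.5},
  {"dp": [0,0,-50],"dr": [0,0,0],"fingers": 0},
])

```text
time_s: 12.48
tool_pos: [0.4534, -0.1659, 0.1979]
tool_rot: [179.9, 0.0, 80.3]
force: [0.7, -1.1, 0.4]
grip_width: 0.0134
grasp_force: 0.0
```

step_arm([
  {"dp": [45,16,0],"dr": [0,0,0],"fingers": 0},
  {"dp": [45,16,0],"dr": [0,0,0],"fingers": 0},
  {"dp": [45,16,0],"dr": [0,0,0],"fingers": 0},
  {"dp": [45,16,0],"dr": [0,0,0],"fingers": 0},
  {"dp": [45,16,0],"dr": [0,0,0],"fingers": 0},
])

```text
time_s: 13.1
tool_pos: [0.5712, 0.0432, 0.1965]
tool_rot: [179.9, 0.0, 80.2]
force: [-0.1, -0.9, -0.2]
grip_width: 0.0623
grasp_force: 0.0
```

step_arm([
  {"dp": [45,16,0],"dr": [0,0,0],"fingers": 0},
  {"dp": [45,16,0],"dr": [0,0,0],"fingers": 0},
  {"dp": [45,16,0],"dr": [0,0,0],"fingers": 0},
  {"dp": [0,0,0],"dr": [0,0,-0.17],"fingers": 0},
  {"dp": [0,0,0],"dr": [0,0,-0.17],"fingers": 0},
])

```text
time_s: 13.72
tool_pos: [0.6405, 0.1683, 0.1961]
tool_rot: [180.0, -0.0, 100.2]
force: [0.6, -1.2, 0.0]
grip_width: 0.0871
grasp_force: 0.0
```

step_arm([
  {"dp": [0,0,0],"dr": [0,0,-0.17],"fingers": 0},
  {"dp": [0,0,0],"dr": [0,0,-0.17],"fingers": 0},
  {"dp": [0,0,0],"dr": [0,0,-0.17],"fingers": 0},
  {"dp": [0,0,0],"dr": [0,0,-0.17],"fingers": 0},
  {"dp": [0,0,0],"dr": [0,0,-0.17],"fingers": 0},
])

```text
time_s: 14.35
tool_pos: [0.6407, 0.1669, 0.1964]
tool_rot: [180.0, 0.1, 148.8]
force: [-1.1, -0.5, -0.0]
grip_width: 0.0868
grasp_force: 0.0
```

```bash
python3 - <<'E'
from h import *
s=env.read_camera("side")[:,:,::-1];t=env.read_camera("top")[:,:,::-1]
o=env.get_obs();print(o["tool_pos"],o["tool_rot"],o["qpos"],o["time_s"])
cv2.imwrite("pics/side5.png",s);cv2.imwrite("pics/top5.png",t)
s0=cv2.imread("pics/side0.png")
for n,im,b in(("top",t,(320,222,20,34)),("side",s,(312,185,30,28))):
    m=cv2.inRange(im,(0,0,0),(40,40,40))
    for c in blobs(m,b,2):print(n,cv2.contourArea(c),cv2.minEnclosingCircle(c))
d=cv2.absdiff(s,s0).max(2)[145:200,320:355];print("screen",s0[145:200,320:355].max(),s[145:200,320:355].max(),d.max())
x,y,w,h=180,150,100,130;f=lambda im:cv2.resize(np.clip(im[y:y+h,x:x+w]*1.6,0,255).astype(np.uint8),(400,520),interpolation=cv2.INTER_CUBIC)
cv2.imwrite("pics/p6.png",np.hstack([f(s),f(t)]))
E
```

```text
[0.64064108 0.16686919 0.19619739] [1.79989475e+02 2.01499047e-02 1.48474933e+02] [ 23.02958222  29.90828273 -57.77706935  78.65360474  25.07215104
  84.81068895  25.11213931] 14.45
top 121.5 ((328.0, 234.5), 9.013978004455566)
side 10.0 ((323.5, 197.0), 2.061652660369873)
side 3.0 ((337.5, 189.5), 4.301262855529785)
screen 204 220 122
```

The ball now sits at side (323.5,197), within 0.5 px of the position predicted for fully on. Aligning over the block and looking before descending.

step_arm([
  {"dp": [0,0,0],"dr": [0,0,-0.17],"fingers": 0},
  {"dp": [0,0,0],"dr": [0,0,-0.17],"fingers": 0},
  {"dp": [-20,49,0],"dr": [0,0,0],"fingers": 0},
  {"dp": [0,0,30],"dr": [0,0,0],"fingers": 0},
  {"dp": [0,0,20],"dr": [0,0,0],"fingers": 0},
])

```text
time_s: 15.08
tool_pos: [0.6701, 0.2111, 0.1447]
tool_rot: [-179.9, -0.0, 167.8]
force: [-0.8, -0.3, -0.2]
grip_width: 0.0873
grasp_force: 0.0
```

```bash
python3 - <<'E'
from h import *
s=env.read_camera("side")[:,:,::-1]
o=env.get_obs();print(o["tool_pos"],o["tool_rot"],o["time_s"])
cv2.imwrite("pics/side6.png",s)
x,y,w,h=165,190,80,70;S=10
im=cv2.resize(np.clip(s[y:y+h,x:x+w]*1.5,0,255).astype(np.uint8),(800,700),interpolation=cv2.INTER_CUBIC)[:600]
c=np.array(o["tool_pos"]);a=np.radians(o["tool_rot"][2]);ty=np.array([np.sin(a),-np.cos(a),0])
for k in(-.0435,.0435):
  for dz,r in((0,4),(.032,9)):
    u=proj("side",c+ty*k+[0,0,dz]);print(k,dz,u);q=((u+.5-[x,y])*S).astype(int);cv2.circle(im,tuple(map(int,q)),r,(0,0,255) if k<0 else (255,0,0),2)
cv2.imwrite("pics/p7.png",im)
E
```

```text
[0.66910601 0.20932464 0.14174712] [-179.78834703   -0.20627311  167.81932858] 15.125
-0.0435 0 [212.40391673 208.48206974]
-0.0435 0.032 [211.3898655  200.34249935]
0.0435 0 [186.541594   218.02816691]
0.0435 0.032 [185.1383653  209.82176451]
```

View pics/p7.png

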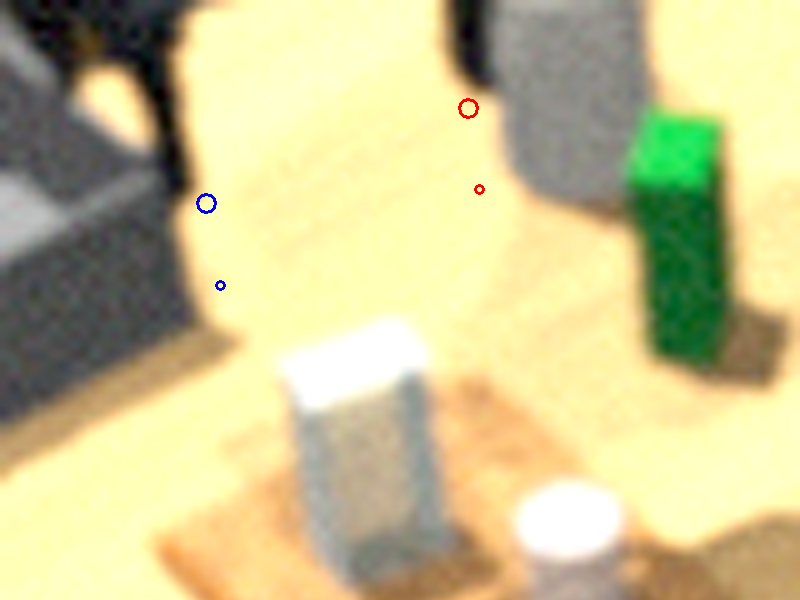

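The side view shows the open fingers straddling the block symmetrically: tips at about (182.5,209) and (212.5,199), block top centre at about (200.5,225.5). The green decoy at (232,213) is well clear. The tips sit about 36 mm behind the reported TCP. Descending to the upper half.

step_arm([
  {"dp": [0,0,0],"dr": [0,0,0],"fingers": 0},
  {"dp": [0,0,20],"dr": [0,0,0],"fingers": 0},
  {"dp": [0,0,20],"dr": [0,0,0],"fingers": 0},
  {"dp": [0,0,20],"dr": [0,0,0],"fingers": 0},
  {"dp": [0,0,0],"dr": [0,0,0],"fingers": 0},
])

```text
time_s: 15.75
tool_pos: [0.6693, 0.2098, 0.0832]
tool_rot: [-179.9, -0.2, 167.9]
force: [-0.4, 0.0, -0.8]
grip_width: 0.0869
grasp_force: 0.0
```

step_arm([
  {"dp": [0,1,20],"dr": [0,0,0],"fingers": 0},
  {"dp": [0,0,20],"dr": [0,0,0],"fingers": 0},
  {"dp": [0,0,17],"dr": [0,0,0],"fingers": 0},
  {"dp": [0,0,0],"dr": [0,0,0],"fingers": 0},
  {"dp": [0,0,0],"dr": [0,0,0],"fingers": 0},
])

```text
time_s: 16.38
tool_pos: [0.6712, 0.2121, 0.0295]
tool_rot: [180.0, 0.0, 167.9]
force: [0.2, -0.1, -0.4]
grip_width: 0.087
grasp_force: 0.0
```

```bash
python3 - <<'E'
from h import *
s=env.read_camera("side")[:,:,::-1]
o=env.get_obs();print(o["tool_pos"],o["tool_rot"],o["force"])
cv2.imwrite("pics/side7.png",s)
print(s[222:252,180:218].max(2))
E
```

```text
[0.67140089 0.212226   0.02991172] [1.79953475e+02 5.53245944e-02 1.67920551e+02] [ 0.05013275 -0.49539612 -0.15433107]
[[ 26  30  26 ...  37 103 163]
 [ 40  29  22 ...  30  98 157]
 [ 34  19  26 ...  26 102 160]
 ...
 [208 208 203 ... 104 103 110]
 [207 210 207 ... 101 102 112]
 [208 210 211 ... 106 105 112]]
```

```bash
python3 - <<'E'
from h import *
s=cv2.imread("pics/side7.png").max(2)
np.set_printoptions(linewidth=200)
print(s[216:242,176:190]);print(s[212:236,206:224])
c=np.array([.671,.2115]);a=np.radians(167.9);ty=np.array([np.sin(a),-np.cos(a)])
for k in(.0435,.05,.0585,-.0435,-.05,-.0585):
  print(k,[np.round(proj("side",[*(c+ty*k),z]),1).tolist() for z in(.05,.06,.07,.08)])
E
```

```text
[[ 57  64  66  54  52  30  27  43  53  63  80 122 143 169]
 [ 59  46  62  54  44  54  48  68  77  85 117 160 187 199]
 [ 64  57  56  43  39  62  67  73  72  86 129 178 199 204]
 [ 55  38  40  34  42  60  64  54  55  63 120 167 185 181]
 [ 30  34  25  29  27  26  48  42  50  51  79 117 133 118]
 [ 24  20  29  28  27  18  34  43  59  40  43  57  72  91]
 [  9  16  28  39  26  30  26  47  48  33  35  41  82 136]
 [ 13  28  52  46  40  29  22  20  22  25  16  49 107 164]
 [ 29  37  61  62  34  19  26  31  12  14  23  54 123 177]
 [  9  32  56  52  39  25  27  23  15  13  34  90 145 184]
 [ 19  21  40  47  35  32  23  26  23  22  57 117 172 197]
 [ 21  12  37  47  41  56  51  33  29   7  52 120 178 204]
 [ 44  29  49  73  96 111 108  75  35  16  39 117 175 199]
 [ 79  61  86 131 156 170 170 135  77  21  37 113 169 195]
 [119 129 150 173 189 200 195 166 116  47  30 104 172 199]
 [165 179 187 201 202 207 202 180 128  56  28  98 166 201]
 [197 200 203 206 204 203 200 184 145  74  23  80 150 188]
 [202 203 204 205 202 201 200 193 157  91  22  46 125 180]
 [206 203 201 202 199 202 204 197 169 
[... 1966 characters left out ...]
64 167 163 165 166 170 178 189 190 191 187]
 [ 98 107 137 160 167 168 164 167 163 164 163 165 166 170 182 187 190 191]
 [105 101 125 154 169 169 166 163 162 160 161 161 161 161 170 177 188 188]
 [104 102 119 150 169 174 172 165 162 158 155 156 157 155 161 170 177 184]]
0.0435 [[189.5, 240.4], [189.0, 238.0], [188.6, 235.7], [188.2, 233.3]]
0.05 [[187.6, 241.1], [187.1, 238.8], [186.7, 236.4], [186.3, 234.0]]
0.0585 [[185.1, 242.1], [184.6, 239.8], [184.2, 237.4], [183.8, 235.0]]
-0.0435 [[214.3, 230.7], [214.0, 228.3], [213.7, 226.0], [213.4, 223.6]]
-0.05 [[216.1, 230.0], [215.8, 227.6], [215.5, 225.3], [215.2, 222.9]]
-0.0585 [[218.4, 229.0], [218.2, 226.7], [217.9, 224.4], [217.6, 222.0]]
```

Side rows 237 and 227 at the finger ends put the tips at about z = 0.065 (53 mm up the block). I'll lower 5 mm and close.

step_arm([
  {"dp": [0,-1,5],"dr": [0,0,0],"fingers": 0},
  {"dp": [0,0,0],"dr": [0,0,0],"fingers": 0.3},
  {"dp": [0,0,0],"dr": [0,0,0],"fingers": 0.4},
  {"dp": [0,0,0],"dr": [0,0,0],"fingers": 0.5},
  {"dp": [0,0,0],"dr": [0,0,0],"fingers": 0.6},
], squeeze=15)

```text
time_s: 17.05
tool_pos: [0.6707, 0.2109, 0.0242]
tool_rot: [-180.0, 0.0, 167.9]
force: [-0.5, 0.2, 0.6]
grip_width: 0.0548
grasp_force: 0.0
```

step_arm([
  {"dp": [0,0,0],"dr": [0,0,0],"fingers": 0.8},
  {"dp": [0,0,0],"dr": [0,0,0],"fingers": 1},
  {"dp": [0,0,0],"dr": [0,0,0],"fingers": 1},
  {"dp": [0,0,0],"dr": [0,0,0],"fingers": 1},
  {"dp": [0,0,0],"dr": [0,0,0],"fingers": 1},
], squeeze=15)

```text
time_s: 17.68
tool_pos: [0.6707, 0.211, 0.0242]
tool_rot: [180.0, 0.0, 167.9]
force: [0.9, 1.3, 0.0]
grip_width: 0.0401
grasp_force: 14.8
```

Gripped at 40.1 mm. Lifting.

step_arm([
  {"dp": [0,0,-5],"dr": [0,0,0],"fingers": 1},
  {"dp": [0,0,-15],"dr": [0,0,0],"fingers": 1},
  {"dp": [0,0,-30],"dr": [0,0,0],"fingers": 1},
  {"dp": [0,0,-40],"dr": [0,0,0],"fingers": 1},
  {"dp": [0,0,-40],"dr": [0,0,0],"fingers": 1},
], squeeze=20)

```text
time_s: 18.3
tool_pos: [0.6706, 0.2109, 0.1564]
tool_rot: [180.0, 0.0, 167.9]
force: [0.7, 0.7, -1.5]
grip_width: 0.0396
grasp_force: 19.8
```

step_arm([
  {"dp": [0,0,-40],"dr": [0,0,0],"fingers": 1},
  {"dp": [0,0,-20],"dr": [0,0,0],"fingers": 1},
  {"dp": [0,0,0],"dr": [0,0,0],"fingers": 1},
  {"dp": [0,0,0],"dr": [0,0,0],"fingers": 1},
  {"dp": [0,0,0],"dr": [0,0,0],"fingers": 1},
])

```text
time_s: 18.92
tool_pos: [0.67, 0.2102, 0.212]
tool_rot: [-179.9, -0.1, 167.9]
force: [0.8, 0.2, -1.0]
grip_width: 0.0404
grasp_force: 19.8
```

```bash
python3 - <<'E'
from h import *
s=env.read_camera("side")[:,:,::-1];cv2.imwrite("pics/side8.png",s);cv2.imwrite("pics/top8.png",env.read_camera("top")[:,:,::-1])
o=env.get_obs();p=np.array(o["tool_pos"]);print(p,o["tool_rot"],o["force"])
# expected block outline corners in side
a=np.radians(o["tool_rot"][2]-180);R=np.array([[np.cos(a),-np.sin(a)],[np.sin(a),np.cos(a)]])
zb=p[2]-.0122
for x,y in((1,1),(1,-1),(-1,-1),(-1,1)):print((x,y),np.round(proj("side",[*(p[:2]+R@[.013*x,.02*y]),zb]),1))
u=proj("side",[p[0],p[1],zb]);np.set_printoptions(linewidth=220)
r,c=int(u[1]),int(u[0]);print("origin",r-10,c-16);print(cv2.cvtColor(s,cv2.COLOR_BGR2HSV)[r-10:r+10,c-16:c+16,1]);print(s.max(2)[r-10:r+10,c-16:c+16])
E
```

```text
[0.67026206 0.21042597 0.21264521] [-1.79932905e+02 -1.04137323e-01  1.67925806e+02] [ 0.46552919  0.072367   -0.94138296]
(1, 1) [189. 198.]
(1, -1) [201.1 193.7]
(-1, -1) [204.8 198. ]
(-1, 1) [192.5 202.4]
origin 188 180
[[ 15  15  18  18  15  13  18  31  45   7  29  44  52  62  62  61  61  60  64  46  12  15  54  86  96  98  97  98  98  94  99  95]
 [ 15  13  10  22  13  22  44  67  49  17  24  48  61  55  57  59  63  58  56  39  12  12  49  91  98  95  97 102  94  98  98  97]
 [ 10  11  15  23  43  71  82  77  67  29  17  44  53  59  60  63  60  59  57  45  21  17  51  83  95  96  98  97  99 102 100  98]
 [ 21  22  53  74  86  91  93  93  74  30  13  35  62  59  60  56  62  59  52  53  20  13  27  82  94  97  99  98  98  99  99 102]
 [ 47  74  84  96 100  94  95  95  79  38  25  40  55  56  60  64  60  62  59  50  22  15  28  76  92  93  96 100 101 104 100  97]
 [ 83  91  97 101  99  98 100 101  87  41  13  28  45  62  61  56  65  64  63  52  24  14  29  79  91  95 101  98 100 102  99 103]
 [ 98 101 101  98  99  99 103  97  90  60  18  30  49  59  62  54  61  55  60  44  32  14 
[... 3665 characters left out ...]
195 195 200 198 199 199 197 194 195 200 199]
 [217 217 216 217 213 217 216 219 216 217 214 211 204 200 201 204 203 199 197 198 193 198 197 197 199 193 195 194 196 199 204 203]
 [202 214 216 215 217 218 216 215 216 218 213 210 208 205 201 200 198 193 194 195 200 199 196 195 193 195 196 199 197 201 200 198]
 [172 196 214 217 218 217 218 215 216 215 209 206 205 199 197 196 195 197 199 198 197 195 192 193 196 199 197 198 201 202 200 198]
 [132 168 199 213 216 217 214 214 213 209 205 203 196 193 196 196 195 196 197 194 195 190 197 197 199 199 199 200 199 197 200 201]
 [ 96 124 173 202 214 216 214 214 210 206 201 196 192 194 193 199 197 196 194 191 194 198 197 199 200 198 196 197 198 198 200 203]]
```

The block hangs upright. Its bottom corner is seen at (192.5,201) against (192.5,202.4) predicted, so there has been no slip. Carrying it over the lamp at height.

step_arm([
  {"dp": [1,-20,0],"dr": [0,0,0],"fingers": 1},
  {"dp": [2,-40,0],"dr": [0,0,0],"fingers": 1},
  {"dp": [2,-45,0],"dr": [0,0,0],"fingers": 1},
  {"dp": [2,-45,0],"dr": [0,0,0],"fingers": 1},
  {"dp": [2,-45,0],"dr": [0,0,0],"fingers": 1},
])

```text
time_s: 19.65
tool_pos: [0.6204, 0.0205, 0.2135]
tool_rot: [-180.0, -0.0, 167.9]
force: [0.2, -0.7, -0.6]
grip_width: 0.0398
grasp_force: 19.8
```

step_arm([
  {"dp": [2,-45,0],"dr": [0,0,0],"fingers": 1},
  {"dp": [2,-45,0],"dr": [0,0,0],"fingers": 1},
  {"dp": [2,-45,0],"dr": [0,0,0],"fingers": 1},
  {"dp": [2,-45,0],"dr": [0,0,0],"fingers": 1},
  {"dp": [1,-34,0],"dr": [0,0,0],"fingers": 1},
])

```text
time_s: 20.27
tool_pos: [0.5664, -0.1879, 0.2136]
tool_rot: [-180.0, -0.0, 167.8]
force: [-0.0, 0.5, -0.7]
grip_width: 0.0402
grasp_force: 19.8
```

step_arm([
  {"dp": [0,0,0],"dr": [0,0,0.1],"fingers": 1},
  {"dp": [0,0,0],"dr": [0,0,0.17],"fingers": 1},
  {"dp": [0,0,0],"dr": [0,0,0.17],"fingers": 1},
  {"dp": [0,0,0],"dr": [0,0,0.17],"fingers": 1},
  {"dp": [0,0,0],"dr": [0,0,0.17],"fingers": 1},
])

```text
time_s: 20.9
tool_pos: [0.5672, -0.1852, 0.2136]
tool_rot: [-180.0, -0.0, 122.9]
force: [0.1, 1.1, -1.7]
grip_width: 0.0401
grasp_force: 19.8
```

step_arm([
  {"dp": [0,0,0],"dr": [0,0,0.17],"fingers": 1},
  {"dp": [0,0,0],"dr": [0,0,0.17],"fingers": 1},
  {"dp": [0,0,0],"dr": [0,0,0.17],"fingers": 1},
  {"dp": [0,0,0],"dr": [0,0,0.17],"fingers": 1},
  {"dp": [0,0,0],"dr": [0,0,0.06],"fingers": 1},
])

```text
time_s: 21.52
tool_pos: [0.5672, -0.1851, 0.2136]
tool_rot: [-180.0, 0.0, 80.7]
force: [0.1, 0.2, -1.2]
grip_width: 0.0397
grasp_force: 19.8
```

step_arm([
  {"dp": [0,0,0],"dr": [0,0,0],"fingers": 1},
  {"dp": [0,0,0],"dr": [0,0,0],"fingers": 1},
  {"dp": [0,0,0],"dr": [0,0,0],"fingers": 1},
  {"dp": [0,0,0],"dr": [0,0,0],"fingers": 1},
  {"dp": [0,0,0],"dr": [0,0,0],"fingers": 1},
])

```text
time_s: 22.15
tool_pos: [0.5675, -0.1854, 0.2141]
tool_rot: [-180.0, 0.0, 80.8]
force: [-0.6, 0.3, -0.6]
grip_width: 0.0401
grasp_force: 19.8
```

step_arm([
  {"dp": [-0.5,-0.5,15],"dr": [0,0,0],"fingers": 1},
  {"dp": [0,0,30],"dr": [0,0,0],"fingers": 1},
  {"dp": [0,0,30],"dr": [0,0,0],"fingers": 1},
  {"dp": [0,0,25],"dr": [0,0,0],"fingers": 1},
  {"dp": [0,0,12],"dr": [0,0,0],"fingers": 1},
])

```text
time_s: 22.78
tool_pos: [0.5654, -0.1855, 0.0997]
tool_rot: [-179.8, -0.0, 80.8]
force: [0.0, 0.1, -1.3]
grip_width: 0.0401
grasp_force: 19.8
```

step_arm([
  {"dp": [0,0,0],"dr": [0,0,0],"fingers": 1},
  {"dp": [0,0,0],"dr": [0,0,0],"fingers": 1},
  {"dp": [0,0,0],"dr": [0,0,0],"fingers": 1},
  {"dp": [0,0,0],"dr": [0,0,0],"fingers": 1},
  {"dp": [0,0,0],"dr": [0,0,0],"fingers": 1},
])

```text
time_s: 23.4
tool_pos: [0.5671, -0.1859, 0.1025]
tool_rot: [180.0, 0.0, 80.8]
force: [-0.8, -0.1, -0.8]
grip_width: 0.0401
grasp_force: 19.8
```

```bash
python3 - <<'E'
from h import *
s=env.read_camera("side")[:,:,::-1];t=env.read_camera("top")[:,:,::-1];cv2.imwrite("pics/side9.png",s);cv2.imwrite("pics/top9.png",t)
o=env.get_obs();p=np.array(o["tool_pos"]);print(p,o["tool_rot"],o["force"],o["time_s"])
a=np.radians(o["tool_rot"][2]-180);R=np.array([[np.cos(a),-np.sin(a)],[np.sin(a),np.cos(a)]])
L=np.array([.5667,-.1859]);b=np.radians(-9.4);Q=np.array([[np.cos(b),-np.sin(b)],[np.sin(b),np.cos(b)]])
print("in light",Q.T@(p[:2]-L))
x0,y0,S=265,140,8
im=cv2.resize(np.clip(s[y0:y0+75,x0:x0+100]*1.5,0,255).astype(np.uint8),(800,600),interpolation=cv2.INTER_CUBIC)
zb=p[2]-.0122
def dot(X,c):
    u=proj("side",X);q=((u+.5-[x0,y0])*S).astype(int);cv2.circle(im,tuple(map(int,q)),4,c,1);print(np.round(u,1))
for x,y in((1,1),(1,-1),(-1,-1),(-1,1)):dot([*(p[:2]+R@[.013*x,.02*y]),zb],(0,0,255))
dot([*(L+Q@[0,.103]),.11],(255,0,0));dot([*(L+Q@[0,-.12]),.11],(255,0,0))
cv2.imwrite("pics/p8.png",im)
E
```

```text
[ 0.56698855 -0.18580491  0.10228242] [1.79990380e+02 1.09791596e-02 8.08295715e+01] [-0.62464325 -0.53055002 -0.57724698] 23.5
in light [0.00026914 0.00014095]
[310.2 183.6]
[317.3 189. ]
[311.4 191.6]
[304.3 186.1]
[286.7 193.2]
[337.8 171.6]
```

View pics/p8.png

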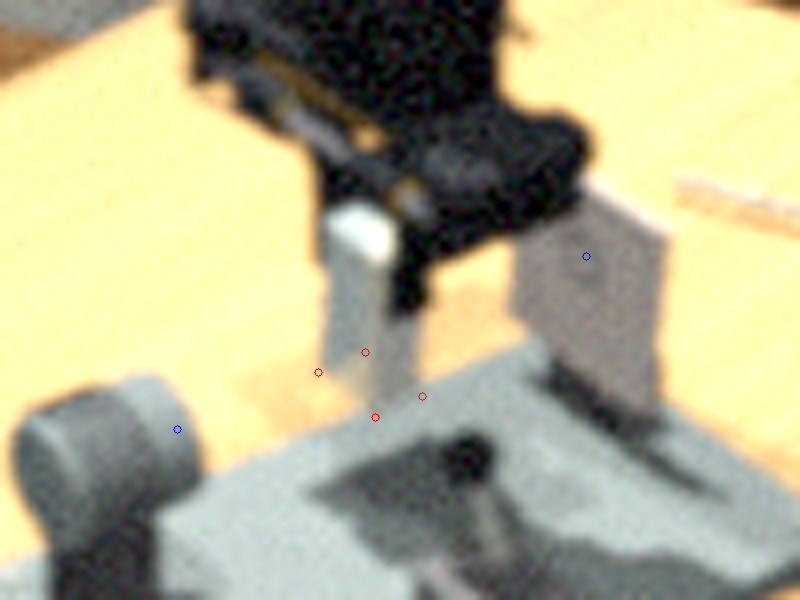

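The view shows the block upright between the lamp (lens at about (287,193)) and the screen ring (about (338,172)), with its lower half clear of the fingers and the lever still over. Its bottom edge looks about 1 px high, so one numeric check using the top and bottom edges together.

```bash
python3 - <<'E'
from h import *
np.set_printoptions(linewidth=220)
s=cv2.imread("pics/side9.png")
p=np.array([.5670,-.1858,.1023]);a=np.radians(80.8-180);R=np.array([[np.cos(a),-np.sin(a)],[np.sin(a),np.cos(a)]])
for z in(.0901,.1701):
  for x,y in((1,1),(1,-1),(-1,-1),(-1,1)):print(z,x,y,np.round(proj("side",[*(p[:2]+R@[.013*x,.02*y]),z]),1))
print("cols301..319 rows160..");print(cv2.cvtColor(s,cv2.COLOR_BGR2HSV)[160:196,301:320,1]);print(s.max(2)[160:196,301:320])
E
```

```text
0.0901 1 1 [310.2 183.6]
0.0901 1 -1 [317.3 189. ]
0.0901 -1 -1 [311.4 191.6]
0.0901 -1 1 [304.3 186.1]
0.1701 1 1 [311.  164.5]
0.1701 1 -1 [318.3 169.8]
0.1701 -1 -1 [312.2 172.3]
0.1701 -1 1 [304.9 166.9]
cols301..319 rows160..
[[103 110 126 145  55  28   0  60  33  50  63  46  77  89  60  36  80  64  35]
 [102 106 118 129  87 157 255  53  16  30  49  39   5  37  17   9  25  38  46]
 [101 110 116 118  91 255  33  36  51  58  43  37  50  13 107 110 121   8  20]
 [103 104 117 112  96  73  70 156 102  91  85  13  31  81  84  93  98  65  77]
 [106 106 108 133 116  59  66  20   0  35  68  85 135  92  43  45  32  22  32]
 [104 102 110 124 113  14  23  20  11  15  20  25 113  95  34  11  20  34  18]
 [100 101 108 116  52  28  25  23  18  14  20  17  59 142  63  10  10  17  15]
 [106  98 112 105   8  16  15  15  15  14  10  21  23  62  67  24   5  12  41]
 [108 104 111  91  19  14  18  12  14  14  13  19  22  39  25 170  34  23  94]
 [101 105 111 103  22  10  19  15  18  13  15  21  29  38  64  75 213 109 255]
 [103 102 111 111  30  19  14  22   9  15  11  20  27  43  46 255  94 235  93]

[... 4120 characters left out ...]
82 175 172 156 149 141 135 125 112 101  96  96  96  99 127 149 146]
 [183 187 186 191 187 182 164 151 138 127 115 104  95  97  98 104 116 123 128]
 [180 188 194 193 198 188 178 163 149 129 118 102  96 100 112 107 116 124 122]
 [182 183 185 193 192 188 181 171 157 137 110 111 106 109 111 122 122 126 124]
 [178 178 178 184 185 180 170 162 143 130 111 109 118 118 124 124 129 127 122]
 [176 177 170 174 169 162 149 138 129 125 123 120 124 127 122 125 125 122 126]
 [173 169 163 154 144 132 124 122 126 120 121 125 125 128 123 125 118 117 124]
 [161 154 141 133 133 127 124 129 124 123 127 121 125 123 118 113  99  90 102]
 [149 147 143 137 143 134 127 126 126 122 126 123 120 110 101  91  68  68  71]]
```

The opaque-looking top face matches the prediction to about 0.3 px (about 1 mm) once the camera's known bias is removed. The offset at the bottom edge comes from refraction and blur. The casting is in place and still, so I'm handing in.

```bash
python3 -c "
from cell import env
o=env.get_obs();print(o['tool_pos'],o['grasp_force'],o['time_s']);print(env.sign_off())"
```

```text
[ 0.56698855 -0.18580491  0.10228242] 19.762216228991747 23.5
the job is handed in; nothing more can be done
None
```

Handed in at 23.5 s: the lamp lever is fully on, and the casting is held upright and square in the beam about midway between lamp and screen, within about 2 mm by my measurement, gripped on its frosted sides; the hand-in returned no verdict.

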